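# Lock the lens module into the microscope's bayonet socket

### The job

Fit the loose lens module into the round bayonet socket of the little microscope rig: stand it in the socket, turn it clockwise seen from above until its lugs drop into the gaps, then push it down against the spring and twist it on clockwise as far as it goes, so that when you let go it springs up into its locking pockets and stays held down there. Leave the dish, the jar, the plywood offcut and the screwdriver where they are.

Things in the scene. Friction and masses are not known exactly. Their poses are not given: they have to be found in the camera images.
- module: Loose lens module standing on the bench: dark steel barrel 40 mm in diameter (foot tapered to 32 mm over the lowest 7 mm), above it a black flange disc 68 mm in diameter, 28 to 34 mm above the underside, and an aluminium grip bar on top. Origin: centre of the underside; z up along its axis. Mass 0.2 to 0.33 kg.
- module_bar (a point): Centre of the module's grip bar, 45 mm above the module's origin. The bar is 52 mm long along the module's x axis, 12 mm thick along its y axis and 22 mm high (34 to 56 mm above the module's origin).
- module_lug (a point): Outer end of one of the three lugs on the barrel, 26 mm out along the module's x axis, 13 mm above its origin. The lugs are at 0, 120 and 240 degrees, 8 mm wide, 6 mm high (10 to 16 mm above the origin), and stand out from radius 20 to 26 mm.
- mouth (a point): Centre of the socket's open mouth, level with its top, 65 mm above the bench; z up. The socket is an upright aluminium tube 84 mm in diameter, fixed on a 180 x 160 mm base plate. A board 110 mm wide between two brackets stands on the plate 75 mm out along this point's x axis, top 7 mm or more below the mouth. The steel collar in the mouth has a 43 mm bore.
- collar (a point): A point on the socket's axis 3.5 mm below the mouth, in the collar; axes as the mouth's. The collar is 7 mm thick and has three gaps 120 degrees apart that pass the lugs with 4 degrees to spare each way. It was fitted by hand: one gap lies within 30 degrees either side of the x axis, not measured, so find it by feel or sight. Lugs resting on the collar: module origin 10 mm below the mouth.
- plunger (a joint): Travel (m) of the spring plunger in the socket: 0 up, 0.01 when the flange meets the socket's top. When the lugs meet the gaps the module's own weight drops it 8 mm onto the plunger, which carries it (origin 18 mm below the mouth); turning on is then blocked until it is pressed down. Pressing takes 2 to 3 N to start and 10 to 11 N at full travel.
- locked (a point): Where the module's origin stands when locked: on the axis, 23 mm below the mouth. Clockwise (from above) of each gap there is a ridge under the collar that the lugs pass only with the origin over 26 mm below the mouth, then a pocket (module 49 to 69 degrees clockwise of mid-gap), then an end stop. Let go in the pocket, it springs up to here. Counter-clockwise is blocked.
- dish: A shallow clear plastic dish, 90 mm in diameter, 18 mm high, loose; origin: centre of its underside. To be left alone.
- jar: An open glass jar, 70 mm in diameter, 75 mm high, loose; origin: centre of its underside. To be left alone.
- offcut: A plywood offcut 120 x 80 x 6 mm lying loose on the bench; origin: centre of its underside. To be left alone.
- driver: A screwdriver about 160 mm long lying loose along its x axis, black handle. To be left alone.
There are look-alikes about, which are no part of the job. There is more than one size of the part that bears mouth; the job needs the larger.

How it is judged:
By the outcome, as a careful person would: the job done as asked, in the order asked, and still so for the second after the job is handed in, with the robot touching nothing.
It also fails if it takes over 61 s, if anything falls off the work surface, if the arm or the gripper's body presses on something with over 40 N, if the wrist force passes 120 N, or if a joint passes its speed limit or range.

### The arm

A 6-joint arm with a two-finger parallel gripper is mounted at the origin on the work surface. World frame = base frame: x ahead of the robot, y to its left, z up, the work surface at z = 0. Lengths are in mm, angles in degrees, forces in N, time in s.
With the tool pointing down it reaches from about 300 to 850 mm from the base axis. Payload 4.2 kg.
Tool frame: the origin (TCP) lies between the finger pads; the fingertips stand 14 mm ahead of it and the grasp point (between the pads) lies 5 mm behind it (env.finger_overhang is the distance from the TCP to the fingertips, in mm); z points along the fingers, y is the line along which they close (so a half turn about z gives the same grasp; the last joint's range is limited). The gripper opens to 91 mm and grips with 3 to 60 N. Pads are 32 mm wide; open, the fingers measure 118 mm over their backs; the gripper's body (76 mm by 178 mm) begins 60 mm behind the grasp point.
Start: joints at [63.827, 18.312, 89.639, -0, 72.044, -1.146], TCP at [243.253, 521.028, 227.976] pointing down, gripper open.
Joint ranges: [-177.97, 177.97], [-48.28, 115.42], [12.27, 149.76], [-77.06, 257.06], [2.81, 150.46], [-146.56, 146.56]. Speed limits (degrees/s): [147.25, 147.25, 180, 180, 180, 180].

### API

Orientations are given as [roll, pitch, yaw] about the fixed x, y, z axes, in that order (R = Rz(yaw) Ry(pitch) Rx(roll)).
In Python, from workcell import status, cams, env, finder gives the robot as it stands.
- The arm moves only by the tool apply_moves, never from a script. Its argument "increments" is a list of rows, each a list of 7 numbers: the opening, from -1 (shut) to 1 (fully open), then the shift along the world's x, y, z in m, then the turn, a rotation vector about the world's x, y, z in degrees. In form: [[gripper, x, y, z, ax, ay, az], ...]. A call has 1 to 5 rows; each row shifts and turns the commanded pose from where the row before left it; what a row does not reach is not made up. A row lasts 1/12 s, in which the tool goes at most 41.7 mm and 7.16 degrees, less where a joint would pass 70% of its speed; a pose out of reach is approached as far as the arm can. A call with a gripper value outside its range is refused whole. The fingers move at their own pace and stop on an object; "newtons" is the grip in N (left out, the last holds). Time passes only in rows, so rows that do not move let the fingers close. It gives the time, the measured TCP pose, the force, the opening and the grip force at its end, in the units of the state.
- status.state(): the state, without advancing time (a new reading comes with each control period).
- cams.grab_frame(name): name is "side" or "top"; returns a dict with "color" (420x560x3 uint8, red, green, blue), "intrinsics" (3x3 intrinsics, pixels), "k1" (the pictures are not rectified: a ray, as slopes to the right and down, at radius r is drawn at 1 + k1 r^2 times it, then the intrinsics apply), "R" (3x3) and "t" (3): a world point X has camera coordinates R X + t. Camera axes: x right, y down, z forward; pixel columns grow to the right and rows downward; lengths in mm; the calibration is good to about 2 mm. A picture is of the moment at which its call begins. There is no depth.
- env.job_done(): hands the job in; it is judged then, once.
Trained networks look in the newest picture that a camera, given by its name, has taken for a name from the list of things; names that differ only in an ending like _2 or _b are one class to them, and where a whole thing is asked for, a point or a joint stands for the part that bears it (a point fixed in the world has none). Each returns a list of dicts, best first, with "score" (0 to 1); they miss things now and then, are a little off and sometimes report something else, mostly with a low value. They report only what shows in the picture. A call takes as long as a camera call. They do not tell look-alikes from the thing itself.
- finder.boxes_of(query, camera): "rect" ([left, top, width, height] in pixels, round what is visible of it).
- finder.trace(query, camera): "pixels" (420x560 bool, what is visible of it) and "rect" ([left, top, width, height] in pixels, round what is visible of it).
The state is a dict: "time_s": time; "qpos": joint angles; "qvel": joint speeds; "effort": joint torques, N m; "ee_pos": TCP position; "ee_rot": TCP orientation; "force": force on the tool from outside, world axes, zero at the start; "torque": the same for the moment, N m; "gripper_width": finger opening in mm; "gripper_force": force on a finger pad.
Only numpy, scipy, OpenCV 4.12 (cv2) and the standard library are available. Lean on these libraries where they do the work, as an engineer would, in place of code of your own. Each camera call takes 0.05 s, during which the arm holds its last target. There are 200 camera calls.

## Working session

There is one attempt and no reset: what is moved stays moved. The work goes in short steps, Python scripts to look and compute and a tool call to move; the robot and the scene stay as the last step left them, time stands still between calls to the robot, and variables do not carry over. Pictures are saved under pics/ and viewed, at most 10 in all, crops included, and the job is handed in when it is done.

Besides the shell and the picture viewer there is one more tool, called by a JSON object that holds its "api" and its "payload", one argument or row to a line. apply_moves: Moves the arm, as the interface text tells. Its arguments: {"type":"object","properties":{"increments":{"type":"array","items":{"type":"array","items":{"type":"number"}}},"newtons":{"type":"number"}},"required":["increments"]}

```bash
mkdir -p pics
cat > h.py <<'E'
import numpy as np, cv2
from workcell import status, cams, env, finder
def grab(n,save=None):
    f=cams.grab_frame(n)
    if save: cv2.imwrite('pics/'+save,f['color'][:,:,::-1])
    return f
def proj(f,X):
    X=np.atleast_2d(X).astype(float); c=X@np.array(f['R']).T+np.array(f['t']).ravel()
    s=c[:,:2]/c[:,2:]; s=s*(1+f['k1']*(s**2).sum(1,keepdims=True)); K=np.array(f['intrinsics'])
    return s@K[:2,:2].T+K[:2,2]
def onz(f,uv,z):
    uv=np.atleast_2d(uv).astype(float);K=np.array(f['intrinsics']);d=(uv-K[:2,2])@np.linalg.inv(K[:2,:2]).T
    s=d.copy()
    for _ in range(30): s=d/(1+f['k1']*(s**2).sum(1,keepdims=True))
    R=np.array(f['R']);t=np.array(f['t']).ravel();C=-R.T@t
    r=np.c_[s,np.ones(len(s))]@R
    return (C+r*((z-C[2])/r[:,2:]))
E
python3 - <<'E'
from h import *
s=grab('side');t=grab('top')
cv2.imwrite('pics/a.png',t['color'][:,:,::-1]);cv2.imwrite('pics/b.png',s['color'][:,:,::-1])
for c,f in(('top',t),('side',s)):
  print(c,-np.array(f['R']).T@np.array(f['t']).ravel(),np.array(f['R'])[2])
  for q in('module','module_bar','mouth','plunger','dish','jar','offcut','driver'):
    try: print(q,[(np.round(b['rect']).tolist(),round(b['score'],2)) for b in finder.boxes_of(q,c)])
    except Exception as e: print(q,e)
print(status.state())
E
```

```text
top [ 368.46060194   43.74639269 1282.59272216] [ 0.12845306  0.02436509 -0.99141624]
module [([370.0, 164.0, 21.0, 27.0], 0.63), ([238.0, 145.0, 80.0, 78.0], 0.54)]
module_bar [([371.0, 167.0, 22.0, 24.0], 0.71)]
mouth [([242.0, 145.0, 76.0, 79.0], 0.88), ([227.0, 234.0, 56.0, 66.0], 0.63)]
plunger []
dish [([389.0, 224.0, 32.0, 31.0], 0.86)]
jar [([415.0, 122.0, 29.0, 29.0], 0.6)]
offcut [([140.0, 233.0, 42.0, 54.0], 0.95), ([240.0, 144.0, 77.0, 81.0], 0.23)]
driver [([177.0, 133.0, 40.0, 40.0], 0.56)]
side [ 409.48367509 -595.88398613  784.38428434] [ 0.14133886  0.69086423 -0.70903452]
module [([313.0, 302.0, 34.0, 25.0], 0.79), ([178.0, 151.0, 46.0, 32.0], 0.46)]
module_bar [([312.0, 297.0, 30.0, 30.0], 0.57), ([253.0, 204.0, 80.0, 53.0], 0.42)]
mouth [([175.0, 206.0, 60.0, 39.0], 0.95), ([256.0, 205.0, 76.0, 53.0], 0.93)]
plunger []
dish [([238.0, 340.0, 42.0, 42.0], 0.77)]
jar [([379.0, 337.0, 43.0, 44.0], 0.58)]
offcut [([181.0, 154.0, 42.0, 24.0], 0.66)]
driver [([286.0, 157.0, 29.0, 26.0], 0.69)]
{'time_s': 0.9, 'qpos': array([ 6.38252101e+01,  1.83104019e+01,  8.96395268e+01,  8.33399861e-04,
        7.20424550e+01, -1.14538003e+00]), 'qvel': array([ 0.10631498,  0.05199363, -0.00889519,  0.10288326, -0.03478497,
       -0.00829409]), 'effort': array([-1.17997374e-04, -4.12338817e+01, -2.32230574e+01,  7.27478229e-02,
        3.75233358e-02, -4.86089760e-06]), 'ee_pos': array([243.27101467, 521.02222249, 227.98738264]), 'ee_rot': array([ 1.79992369e+02, -6.40430417e-04,  1.54970333e+02]), 'force': array([ 0.11653194,  0.49583419, -0.46819258]), 'torque': array([-0.04005336, -0.02835176,  0.03466507]), 'gripper_force': 0.0, 'gripper_width': 91.31564970356611}
```

View pics/a.png

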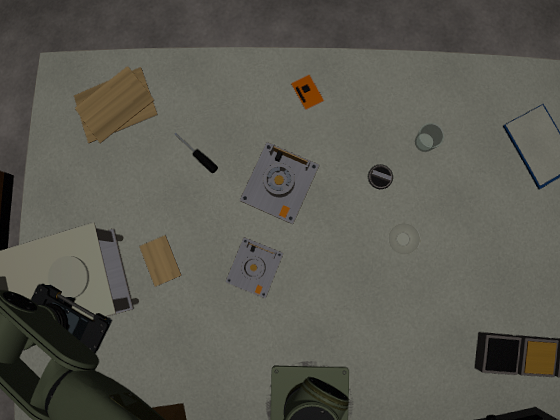

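View pics/b.png

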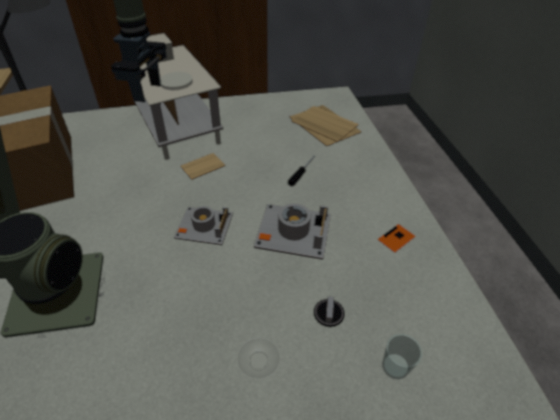

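Candidates in the top view:
- **Module:** the black disc with a bar at (380,177). It's the only one; the module hit at (278,184) is really the socket rig.
- **Sockets:** a large rig at (279,181) and a small one at (255,268). I choose the large one.

Next I'll check both in a close crop.

Run:
```python
from h import *
t=grab('top');s=grab('side')
A=cv2.resize(t['color'][138:228,235:325],(480,480),interpolation=cv2.INTER_CUBIC)
B=cv2.resize(t['color'][157:197,360:400],(300,300),interpolation=cv2.INTER_CUBIC)
C=cv2.resize(s['color'][290:335,305:355],(300,270),interpolation=cv2.INTER_CUBIC)
im=np.zeros((580,800,3),np.uint8);im[:480,:480]=A;im[:300,490:790]=B;im[305:575,490:790]=C
cv2.imwrite('pics/c.png',im[:,:,::-1])
for c,f in(('top',t),('side',s)):
  for q in('module','module_bar','mouth'):
    for b in finder.trace(q,c):
      m=b['pixels'].astype(np.uint8);v,u=np.nonzero(m)
      print(c,q,b['score'],b['rect'],u.mean(),v.mean(),len(u), [onz(f,[u.mean(),v.mean()],z).round(1)[0,:2].tolist() for z in(31,45,65)])
```

```text
top module 0.61 [370.3, 163.1, 19.8, 24.8] 379.77354260089686 176.07399103139014 446 [[615.2, -178.7], [612.4, -176.2], [608.5, -172.6]]
top module_bar 0.75 [368.5, 169.1, 21.8, 22.0] 380.210752688172 176.33548387096775 465 [[614.5, -179.9], [611.7, -177.4], [607.8, -173.8]]
top mouth 0.84 [241.3, 142.9, 79.4, 80.2] 279.2407045009785 182.89963656695554 3577 [[591.4, 92.0], [588.9, 91.5], [585.3, 90.7]]
top mouth 0.67 [226.7, 236.4, 56.0, 60.8] 254.43088655862726 267.13250714966637 2098 [[365.1, 152.3], [365.2, 151.1], [365.2, 149.4]]
side module 0.86 [313.1, 295.9, 32.4, 35.1] 328.4226361031519 312.24498567335246 698 [[611.6, -177.3], [607.8, -185.1], [602.5, -196.2]]
side module 0.6 [235.4, 341.2, 45.3, 39.9] 258.489477257298 358.0488798370672 1473 [[446.6, -251.6], [445.9, -258.0], [444.9, -267.1]]
side module_bar 0.82 [311.8, 296.6, 30.8, 31.1] 328.3746438746439 312.5128205128205 702 [[611.3, -177.9], [607.6, -185.7], [602.2, -196.8]]
side mouth 0.86 [173.4, 204.4, 57.1, 43.0] 204.44705174488567 225.028880866426 1662 [[365.7, 130.9], [366.5, 117.4], [367.7, 98.1]]
side mouth 0.78 [255.5, 206.1, 73.7, 51.8] 293.5253164556962 231.6545636242505 3002 [[588.8, 66.2], [585.5, 53.9], [580.7, 36.3]]
```

View pics/c.png

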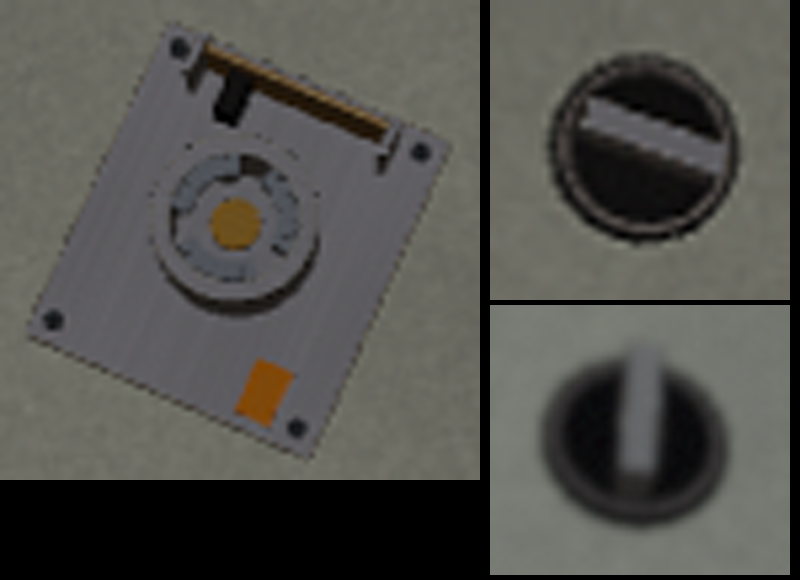

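```bash
cat >> h.py <<'E'
def rect(f,cx,cy,z,half,n=400):
    # world-up image: up=+x, left=+y
    g=np.linspace(half,-half,n); X,Y=np.meshgrid(cx+g,cy+g,indexing='ij')
    p=proj(f,np.c_[X.ravel(),Y.ravel(),np.full(X.size,z)]).astype(np.float32).reshape(n,n,2)
    return cv2.remap(f['color'],p[...,0],p[...,1],cv2.INTER_CUBIC)
E
python3 - <<'E'
from h import *
t=grab('top');s=grab('side')
print(onz(t,[380.1,176.3],32),onz(s,[328.8,312.1],33))
cx,cy=onz(t,[235+237/5.333-.4,138+215/5.333-.4],65)[0,:2];print(cx,cy)
im=np.zeros((600,800,3),np.uint8)
a=rect(t,cx,cy,65,50,390);b=rect(t,613,-179,56,50,390);c=rect(s,cx,cy,65,50,200);d=rect(s,613,-179,56,50,200)
for q in(a,b,c,d):
  n=len(q);q[n//2,::4]=(255,0,0);q[::4,n//2]=(255,0,0)
n=390;cv2.circle(a,(195,195),int(42*3.9),(0,255,0),1);cv2.circle(a,(195,195),int(21.5*3.9),(0,255,0),1)
im[:390,:390]=a;im[:390,400:790]=b;im[395:595,:200]=c;im[395:595,400:600]=d
cv2.imwrite('pics/d.png',im[:,:,::-1])
E
```

```text
[[ 614.35838094 -179.38252573   32.        ]] [[ 611.96654829 -178.22098752   33.        ]]
598.541536622406 91.53100331347875
```

View pics/d.png

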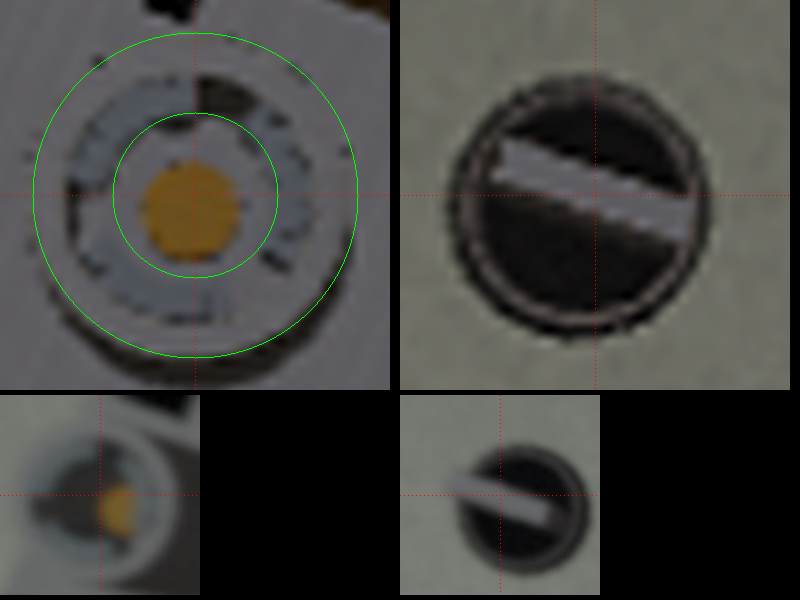

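The crop shows that the bar lies at about 69.6° in world yaw. The module centre is near (613,-179) and the large socket's centre near (597.5,92). Its gaps are at about -20° (+120k). I'm moving above the module.

{"api": "apply_moves", "payload": {
  "increments": [
    [1,0.0185,-0.035,-0.0045,0,0,-4.27],
    [1,0.0185,-0.035,-0.0045,0,0,-4.27],
    [1,0.0185,-0.035,-0.0045,0,0,-4.27],
    [1,0.0185,-0.035,-0.0045,0,0,-4.27],
    [1,0.0185,-0.035,-0.0045,0,0,-4.27]
  ]
}}

```text
time_s: 1.82
ee_pos: [336.2, 344.5, 205.4]
ee_rot: [180.0, 0.0, 133.5]
force: [1.2, -0.4, -0.4]
gripper_width: 91.0
gripper_force: 0.0
```

{"api": "apply_moves", "payload": {
  "increments": [
    [1,0.0185,-0.035,-0.0045,0,0,-4.27],
    [1,0.0185,-0.035,-0.0045,0,0,-4.27],
    [1,0.0185,-0.035,-0.0045,0,0,-4.27],
    [1,0.0185,-0.035,-0.0045,0,0,-4.27],
    [1,0.0185,-0.035,-0.0045,0,0,-4.27]
  ]
}}

```text
time_s: 2.23
ee_pos: [428.9, 169.3, 183.1]
ee_rot: [179.9, -0.0, 112.1]
force: [0.1, 0.7, -0.0]
gripper_width: 90.9
gripper_force: 0.0
```

{"api": "apply_moves", "payload": {
  "increments": [
    [1,0.0185,-0.035,-0.0045,0,0,-4.27],
    [1,0.0185,-0.035,-0.0045,0,0,-4.27],
    [1,0.0185,-0.035,-0.0045,0,0,-4.27],
    [1,0.0185,-0.035,-0.0045,0,0,-4.27],
    [1,0.0185,-0.035,-0.0045,0,0,-4.27]
  ]
}}

```text
time_s: 2.65
ee_pos: [521.4, -6.0, 160.5]
ee_rot: [180.0, -0.0, 90.7]
force: [-0.2, 0.2, -0.5]
gripper_width: 91.5
gripper_force: 0.0
```

{"api": "apply_moves", "payload": {
  "increments": [
    [1,0.0185,-0.035,-0.0045,0,0,-4.27],
    [1,0.0185,-0.035,-0.0045,0,0,-4.27],
    [1,0.0185,-0.035,-0.0045,0,0,-4.27],
    [1,0.0185,-0.035,-0.0045,0,0,-4.27],
    [1,0.0185,-0.035,-0.0045,0,0,-4.27]
  ]
}}

```text
time_s: 3.07
ee_pos: [613.9, -181.0, 137.7]
ee_rot: [180.0, -0.0, 69.3]
force: [0.4, 0.9, 0.3]
gripper_width: 91.6
gripper_force: 0.0
```

{"api": "apply_moves", "payload": {
  "increments": [
    [1,0,0,0,0,0,0],
    [1,0,0,0,0,0,0]
  ]
}}

```text
time_s: 3.23
ee_pos: [613.5, -180.7, 137.0]
ee_rot: [-179.9, -0.0, 69.4]
force: [-0.2, 0.0, 0.2]
gripper_width: 91.4
gripper_force: 0.0
```

{"api": "apply_moves", "payload": {
  "increments": [
    [1,0,0.0015,-0.025,0,0,0],
    [1,0,0,-0.025,0,0,0],
    [1,0,0,-0.02,0,0,0],
    [1,0,0,-0.011,0,0,0],
    [1,0,0,-0.005,0,0,0]
  ]
}}

```text
time_s: 3.65
ee_pos: [611.8, -175.9, 50.5]
ee_rot: [-179.8, -0.0, 69.7]
force: [-0.6, -0.1, -0.6]
gripper_width: 91.0
gripper_force: 0.0
```

{"api": "apply_moves", "payload": {
  "increments": [
    [0.3,0,0,0,0,0,0],
    [-0.2,0,0,0,0,0,0],
    [-1,0,0,0,0,0,0],
    [-1,0,0,0,0,0,0],
    [-1,0,0,0,0,0,0]
  ],
  "newtons": 15
}}

```text
time_s: 4.07
ee_pos: [613.8, -177.6, 53.1]
ee_rot: [179.9, -0.0, 69.6]
force: [0.2, 0.4, 0.0]
gripper_width: 60.6
gripper_force: 0.0
```

{"api": "apply_moves", "payload": {
  "increments": [
    [-1,0,0,0,0,0,0],
    [-1,0,0,0,0,0,0],
    [-1,0,0,0,0,0,0],
    [-1,0,0,0,0,0,0],
    [-1,0,0,0,0,0,0]
  ],
  "newtons": 40
}}

```text
time_s: 4.48
ee_pos: [613.3, -177.5, 52.0]
ee_rot: [180.0, 0.0, 69.6]
force: [-0.1, 0.0, 0.6]
gripper_width: 27.1
gripper_force: 0.0
```

{"api": "apply_moves", "payload": {
  "increments": [
    [-1,0,-0.001,-0.0015,0,0,0],
    [-1,0,0,0,0,0,0],
    [-1,0,0,0,0,0,0],
    [-1,0,0,0,0,0,0],
    [-1,0,0,0,0,0,0]
  ]
}}

```text
time_s: 4.9
ee_pos: [613.0, -178.4, 50.1]
ee_rot: [-180.0, 0.0, 69.6]
force: [0.4, -0.2, -3.1]
gripper_width: 12.0
gripper_force: 40.0
```

{"api": "apply_moves", "payload": {
  "increments": [
    [-1,0,0,0.015,0,0,0],
    [-1,0,0,0.02,0,0,0],
    [-1,0,0,0.025,0,0,0],
    [-1,0,0,0.025,0,0,0],
    [-1,0,0,0.015,0,0,0]
  ]
}}

```text
time_s: 5.32
ee_pos: [614.1, -178.7, 153.0]
ee_rot: [179.8, -0.0, 69.6]
force: [0.9, -1.8, -3.3]
gripper_width: 11.5
gripper_force: 40.0
```

Run:
```python
from h import *
for _ in range(2): s=grab('side')
st=status.state();p=st['ee_pos'];print(p,st['ee_rot'],st['gripper_width'],st['gripper_force'],st['force'])
u,v=proj(s,[p[0],p[1],p[2]-40])[0];print(u,v)
for q in('module_lug','module','module_bar'): print(q,[(np.round(b['rect'],1).tolist(),b['score']) for b in finder.boxes_of(q,'side')])
u=int(u);v=int(v)
cv2.imwrite('pics/e.png',cv2.resize(s['color'][v-35:v+35,u-45:u+45],(720,560),interpolation=cv2.INTER_CUBIC)[:,:,::-1])
```

```text
[ 615.00811326 -178.98343457  153.57923893] [ 1.79619067e+02 -2.32733847e-02  6.95744054e+01] 11.647286031037005 39.978219866752625 [ 0.4961548   0.42543647 -1.59415205]
334.5880697830054 291.16341302017656
module_lug [([317.4, 270.4, 36.2, 31.7], 0.93)]
module [([320.7, 269.8, 32.8, 32.5], 0.77)]
module_bar [([317.2, 268.4, 32.1, 34.7], 0.64)]
```

View pics/e.png

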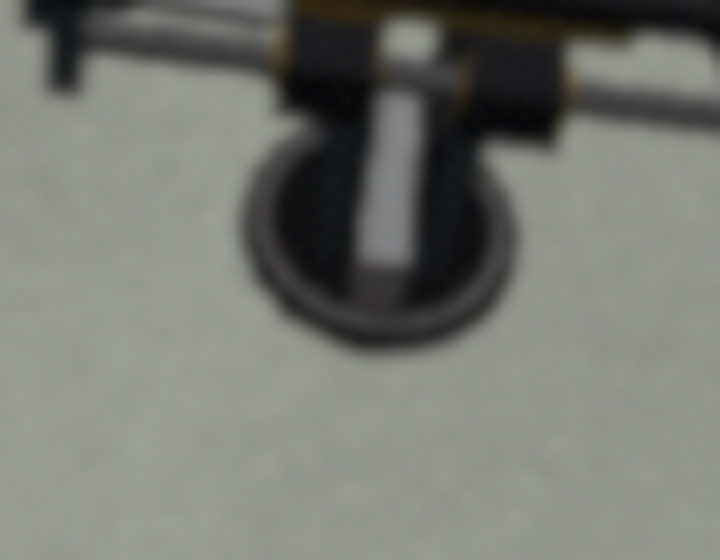

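```bash
cat > fit.py <<'E'
from h import *
from scipy.optimize import minimize
def fit(f,img,x,y,z,r,sign,rng=5):
    g=cv2.resize(cv2.GaussianBlur(cv2.cvtColor(img,cv2.COLOR_RGB2GRAY).astype(np.float32),(0,0),.7),None,fx=1,fy=1)
    a=np.radians(np.arange(0,360,3));best=[]
    def sc(p):
        def s(rr):
            q=proj(f,np.c_[p[0]+rr*np.cos(a),p[1]+rr*np.sin(a),np.full(len(a),z)]).astype(np.float32)
            return cv2.remap(g,q[:,0:1].copy(),q[:,1:2].copy(),cv2.INTER_LINEAR)[:,0]
        return (sign*np.clip(sign*(s(r+1.5)-s(r-1.5)),-5,40)).mean()*sign
    G=[(sc((x+i,y+j)),x+i,y+j) for i in np.arange(-rng,rng+.1,.5) for j in np.arange(-rng,rng+.1,.5)]
    G.sort(reverse=True);b=np.array(G[:8]);return b[:,1:].mean(0).round(2),b[0,0].round(1)
E
python3 - <<'E'
from fit import *
t=grab('top');s=grab('side')
A=cv2.imread('pics/a.png')[:,:,::-1].copy();B=cv2.imread('pics/b.png')[:,:,::-1].copy()
for n,f,I in(('top',t,A),('side',s,B)):
  print(n,'mod r34@31',fit(f,I,613,-178.5,31,34,1),'bright rim')
  for z,r,sg in((65,42,-1),(65,42,1),(65,31,1),(65,31,-1),(65,21.5,1),(65,25,1),(58,42,-1)):
    print(' sock',z,r,sg,fit(f,I,597.5,92,z,r,sg))
E
```

```text
top mod r34@31 (array([ 614.06, -179.44]), np.float64(29.7)) bright rim
 sock 65 42 -1 (array([598.75,  93.25]), np.float64(10.2))
 sock 65 42 1 (array([592.5 ,  91.75]), np.float64(8.5))
 sock 65 31 1 (array([598.25,  94.25]), np.float64(9.1))
 sock 65 31 -1 (array([592.75,  87.69]), np.float64(2.2))
 sock 65 21.5 1 (array([601.81,  92.38]), np.float64(2.3))
 sock 65 25 1 (array([602.06,  87.44]), np.float64(6.0))
 sock 58 42 -1 (array([599.75,  93.75]), np.float64(10.4))
side mod r34@31 (array([ 611.94, -177.94]), np.float64(28.3)) bright rim
 sock 65 42 -1 (array([595.44,  95.44]), np.float64(4.5))
 sock 65 42 1 (array([593.5 ,  87.12]), np.float64(2.3))
 sock 65 31 1 (array([596.  ,  94.12]), np.float64(7.7))
 sock 65 31 -1 (array([599.12,  87.  ]), np.float64(0.1))
 sock 65 21.5 1 (array([596.12,  96.69]), np.float64(8.4))
 sock 65 25 1 (array([598.19,  88.44]), np.float64(8.1))
 sock 58 42 -1 (array([598.75,  97.  ]), np.float64(2.6))
```

The lugs are hidden under the flange, so I'll find the gap by feel. I'll start at yaw 120°, counter-clockwise of both candidate gap yaws (100° and 40°). My fit puts the socket at about (597.2,94).

{"api": "apply_moves", "payload": {
  "increments": [
    [-1,-0.002,0.034,0,0,0,6.3],
    [-1,-0.002,0.034,0,0,0,6.3],
    [-1,-0.002,0.034,0,0,0,6.3],
    [-1,-0.002,0.034,0,0,0,6.3],
    [-1,-0.002,0.034,0,0,0,6.3]
  ]
}}

```text
time_s: 6.08
ee_pos: [602.3, -7.1, 149.0]
ee_rot: [-179.9, -0.0, 101.4]
force: [-0.2, 0.9, -2.5]
gripper_width: 12.2
gripper_force: 40.0
```

{"api": "apply_moves", "payload": {
  "increments": [
    [-1,-0.002,0.034,0,0,0,6.3],
    [-1,-0.002,0.034,0,0,0,6.3],
    [-1,-0.002,0.034,0,0,0,6.3],
    [-1,0,0,-0.013,0,0,0],
    [-1,0,0,0,0,0,0]
  ]
}}

```text
time_s: 6.5
ee_pos: [595.1, 95.2, 134.4]
ee_rot: [-179.7, -0.1, 120.2]
force: [-0.8, -0.7, -2.7]
gripper_width: 11.5
gripper_force: 40.0
```

{"api": "apply_moves", "payload": {
  "increments": [
    [-1,0,0,0,0,0,0],
    [-1,0,0,0,0,0,0],
    [-1,0,0,0,0,0,0]
  ]
}}

```text
time_s: 6.75
ee_pos: [597.5, 92.5, 137.6]
ee_rot: [180.0, 0.0, 119.9]
force: [0.7, -0.1, -1.9]
gripper_width: 11.8
gripper_force: 40.0
```

Run:
```python
from fit import *
s=grab('side');st=status.state();p=st['ee_pos'];print(p,st['ee_rot'],st['qpos'],st['force'],st['torque'])
for n in('side',):
  print(fit(s,s['color'],p[0],p[1],p[2]-19,34,1))
for q in ((592,90),(597,94)): pass
im=rect(s,597.2,94,65,60,500);cv2.circle(im,(250,250),int(42/60*250),(0,255,0),1);cv2.imwrite('pics/f.png',im[:,:,::-1])
```

```text
[597.5881716   92.46451886 137.76524646] [1.79974122e+02 1.49495890e-02 1.19870028e+02] [ 7.70806934e+00  2.47900461e+01  9.32290413e+01 -4.62655851e-03
  6.19513068e+01 -2.21597877e+01] [ 0.25664754 -0.51128606 -1.77978092] [-0.09348563  0.05267828  0.04472242]
(array([598.09,  91.84]), np.float64(16.0))
```

{"api": "apply_moves", "payload": {
  "increments": [
    [-1,0,0.0015,-0.012,0,0,0],
    [-1,0,0,-0.008,0,0,0],
    [-1,0,0,0,0,0,0],
    [-1,0,0,0,0,0,0]
  ]
}}

```text
time_s: 7.13
ee_pos: [596.9, 94.5, 117.1]
ee_rot: [-179.9, -0.0, 119.9]
force: [0.2, -0.8, -1.9]
gripper_width: 11.8
gripper_force: 40.0
```

{"api": "apply_moves", "payload": {
  "increments": [
    [-1,0,0,-0.003,0,0,0],
    [-1,0,0,-0.002,0,0,0],
    [-1,0,0,0,0,0,0]
  ]
}}

```text
time_s: 7.38
ee_pos: [597.2, 94.9, 112.3]
ee_rot: [-180.0, -0.0, 120.0]
force: [0.8, -0.2, -2.5]
gripper_width: 11.7
gripper_force: 40.0
```

{"api": "apply_moves", "payload": {
  "increments": [
    [-1,0,0,-0.002,0,0,0],
    [-1,0,0,-0.001,0,0,0],
    [-1,0,0,0,0,0,0]
  ]
}}

```text
time_s: 7.63
ee_pos: [597.1, 95.0, 109.3]
ee_rot: [-180.0, -0.0, 120.0]
force: [-0.2, 0.5, -1.3]
gripper_width: 11.6
gripper_force: 40.0
```

{"api": "apply_moves", "payload": {
  "increments": [
    [-1,0,-0.0005,-0.0015,0,0,0],
    [-1,0,0,-0.0015,0,0,0],
    [-1,0,0,0,0,0,0]
  ]
}}

```text
time_s: 7.88
ee_pos: [596.7, 94.4, 106.1]
ee_rot: [-179.9, -0.0, 120.0]
force: [-1.6, -0.6, -0.5]
gripper_width: 12.2
gripper_force: 40.0
```

{"api": "apply_moves", "payload": {
  "increments": [
    [-1,0,0,-0.001,0,0,0],
    [-1,0,0,-0.001,0,0,0],
    [-1,0,0,0,0,0,0]
  ]
}}

```text
time_s: 8.13
ee_pos: [596.8, 94.4, 105.1]
ee_rot: [-180.0, -0.0, 120.0]
force: [-3.1, -0.6, 3.8]
gripper_width: 11.6
gripper_force: 40.0
```

{"api": "apply_moves", "payload": {
  "increments": [
    [-1,-0.0005,0,0,0,0,-3],
    [-1,0,0,0,0,0,-3],
    [-1,0,0,0,0,0,-3],
    [-1,0,0,0,0,0,0]
  ]
}}

```text
time_s: 8.47
ee_pos: [596.7, 95.0, 105.0]
ee_rot: [180.0, -0.0, 110.9]
force: [-4.3, 1.5, 2.9]
gripper_width: 11.7
gripper_force: 40.0
```

{"api": "apply_moves", "payload": {
  "increments": [
    [-1,0,0,0,0,0,-2],
    [-1,0,0,0,0,0,0]
  ]
}}

```text
time_s: 8.63
ee_pos: [596.8, 95.0, 104.9]
ee_rot: [180.0, -0.0, 109.0]
force: [-2.7, 1.6, 3.2]
gripper_width: 12.1
gripper_force: 40.0
```

{"api": "apply_moves", "payload": {
  "increments": [
    [-1,0,0,0,0,0,-2],
    [-1,0,0,0,0,0,0]
  ]
}}

```text
time_s: 8.8
ee_pos: [596.8, 95.0, 104.8]
ee_rot: [180.0, -0.0, 107.0]
force: [-2.8, 2.1, 3.1]
gripper_width: 11.7
gripper_force: 40.0
```

{"api": "apply_moves", "payload": {
  "increments": [
    [-1,-0.0007,0.0004,-0.0003,0,0,-2],
    [-1,0,0,0,0,0,0]
  ]
}}

```text
time_s: 8.97
ee_pos: [596.7, 95.0, 104.5]
ee_rot: [179.9, 0.0, 105.0]
force: [-1.6, 1.5, 1.5]
gripper_width: 11.9
gripper_force: 40.0
```

{"api": "apply_moves", "payload": {
  "increments": [
    [-1,0,0,0,0,0,-2],
    [-1,0,0,0,0,0,0]
  ]
}}

```text
time_s: 9.13
ee_pos: [596.5, 94.7, 103.8]
ee_rot: [180.0, 0.0, 103.1]
force: [0.0, -0.0, -2.7]
gripper_width: 11.6
gripper_force: 40.0
```

{"api": "apply_moves", "payload": {
  "increments": [
    [-1,0,0,0,0,0,-2],
    [-1,0,0,0,0,0,0]
  ]
}}

```text
time_s: 9.3
ee_pos: [596.2, 94.5, 103.5]
ee_rot: [-180.0, 0.0, 101.1]
force: [-0.0, 0.1, -1.9]
gripper_width: 11.9
gripper_force: 40.0
```

{"api": "apply_moves", "payload": {
  "increments": [
    [-1,0,0,0,0,0,-2],
    [-1,0,0,0,0,0,0]
  ]
}}

```text
time_s: 9.47
ee_pos: [596.2, 94.6, 103.7]
ee_rot: [-180.0, 0.0, 99.1]
force: [-0.0, -0.2, -2.0]
gripper_width: 11.8
gripper_force: 40.0
```

{"api": "apply_moves", "payload": {
  "increments": [
    [-1,0,0,0,0,0,-2],
    [-1,0,0,0,0,0,0]
  ]
}}

```text
time_s: 9.63
ee_pos: [596.1, 94.8, 103.9]
ee_rot: [-180.0, 0.0, 97.1]
force: [-0.4, -0.8, -2.4]
gripper_width: 11.4
gripper_force: 40.0
```

The Fz drop at yaw of about 104° shows the lugs have reached the gap, so mid-gap is at about 100°. Next I lower the module onto the plunger.

{"api": "apply_moves", "payload": {
  "increments": [
    [-1,0,0,-0.0015,0,0,0],
    [-1,0,0,-0.0015,0,0,0],
    [-1,0,0,0,0,0,0]
  ]
}}

```text
time_s: 9.88
ee_pos: [595.8, 94.8, 100.7]
ee_rot: [-180.0, 0.0, 97.0]
force: [-0.3, 0.9, -2.4]
gripper_width: 11.9
gripper_force: 40.0
```

{"api": "apply_moves", "payload": {
  "increments": [
    [-1,0,0,-0.0015,0,0,0],
    [-1,0,0,-0.0015,0,0,0],
    [-1,0,0,0,0,0,0]
  ]
}}

```text
time_s: 10.13
ee_pos: [595.8, 94.9, 97.8]
ee_rot: [-180.0, 0.0, 97.0]
force: [-0.5, -0.0, -2.8]
gripper_width: 11.6
gripper_force: 40.0
```

{"api": "apply_moves", "payload": {
  "increments": [
    [-1,0,0,-0.0015,0,0,0],
    [-1,0,0,-0.0015,0,0,0],
    [-1,0,0,0,0,0,0],
    [-1,0,0,0,0,0,0]
  ]
}}

```text
time_s: 10.47
ee_pos: [596.2, 95.0, 95.8]
ee_rot: [180.0, -0.0, 97.0]
force: [-1.2, -0.7, 4.3]
gripper_width: 12.1
gripper_force: 40.0
```

{"api": "apply_moves", "payload": {
  "increments": [
    [-1,0,0,-0.002,0,0,0],
    [-1,0,0,-0.002,0,0,0],
    [-1,0,0,0,0,0,0]
  ]
}}

```text
time_s: 10.72
ee_pos: [596.2, 95.0, 91.6]
ee_rot: [180.0, 0.0, 97.0]
force: [-2.1, -0.3, 7.8]
gripper_width: 11.8
gripper_force: 40.0
```

{"api": "apply_moves", "payload": {
  "increments": [
    [-1,0,0,-0.0015,0,0,0],
    [-1,0,0,-0.0015,0,0,0],
    [-1,0,0,0,0,0,0]
  ]
}}

```text
time_s: 10.97
ee_pos: [596.2, 95.0, 89.1]
ee_rot: [179.9, -0.0, 97.0]
force: [-2.8, 0.2, 8.7]
gripper_width: 12.2
gripper_force: 40.0
```

{"api": "apply_moves", "payload": {
  "increments": [
    [-1,-0.0004,0,-0.001,0,0,0],
    [-1,0,0,-0.001,0,0,0],
    [-1,0,0,0,0,0,0]
  ]
}}

```text
time_s: 11.22
ee_pos: [596.2, 95.0, 87.5]
ee_rot: [179.9, 0.0, 97.0]
force: [-3.1, -0.5, 9.7]
gripper_width: 11.7
gripper_force: 40.0
```

{"api": "apply_moves", "payload": {
  "increments": [
    [-1,0,0,-0.0005,0,0,0],
    [-1,0,0,0,0,0,0]
  ]
}}

```text
time_s: 11.38
ee_pos: [596.2, 95.0, 87.2]
ee_rot: [179.9, 0.0, 97.0]
force: [-3.6, -0.4, 10.8]
gripper_width: 11.7
gripper_force: 40.0
```

{"api": "apply_moves", "payload": {
  "increments": [
    [-1,-0.0003,0,0,0,0,-4],
    [-1,0,0,0,0,0,-4],
    [-1,0,0,0,0,0,-4],
    [-1,0,0,0,0,0,0]
  ]
}}

```text
time_s: 11.72
ee_pos: [597.0, 95.0, 87.6]
ee_rot: [179.7, -0.0, 84.8]
force: [-0.9, -0.7, 9.7]
gripper_width: 11.8
gripper_force: 40.0
```

{"api": "apply_moves", "payload": {
  "increments": [
    [-1,0,0,0,0,0,-4],
    [-1,0,0,0,0,0,-4],
    [-1,0,0,0,0,0,-4],
    [-1,0,0,0,0,0,0]
  ]
}}

```text
time_s: 12.05
ee_pos: [597.4, 94.9, 87.7]
ee_rot: [179.7, -0.1, 72.9]
force: [0.1, -1.6, 10.7]
gripper_width: 11.8
gripper_force: 40.0
```

```bash
python3 -c "
from h import *
print(status.state())"
```

```text
{'time_s': 12.05, 'qpos': array([ 7.95622313e+00,  2.74593589e+01,  9.68818160e+01, -4.90291015e-02,
        5.53397201e+01,  2.51279316e+01]), 'qvel': array([ 0.02756367,  0.08673438,  0.08210427, -0.04759859, -0.02345706,
       -4.01308143]), 'effort': array([  0.55543615, -40.19065619, -16.77469611,   0.33532921,
        -0.25200555,   0.38020824]), 'ee_pos': array([597.39815362,  94.87659456,  87.72445248]), 'ee_rot': array([ 1.79693912e+02, -9.88484176e-02,  7.28563265e+01]), 'force': array([ 0.1441783 , -1.56181373, 10.65098295]), 'torque': array([-0.35905553,  0.19989595, -0.04444249]), 'gripper_force': 39.99220311641693, 'gripper_width': 11.806114497359022}
```

{"api": "apply_moves", "payload": {
  "increments": [
    [-1,0,0,-0.0005,0,0,-4],
    [-1,0,0,0,0,0,-4],
    [-1,0,0,0,0,0,-4],
    [-1,0,0,0,0,0,0]
  ]
}}

```text
time_s: 12.38
ee_pos: [597.6, 94.8, 87.3]
ee_rot: [179.7, -0.2, 60.9]
force: [0.4, -1.7, 11.2]
gripper_width: 11.8
gripper_force: 40.0
```

{"api": "apply_moves", "payload": {
  "increments": [
    [-1,0,0,0,0,0,-4],
    [-1,0,0,0,0,0,-4],
    [-1,0,0,0,0,0,-4],
    [-1,0,0,0,0,0,0]
  ]
}}

```text
time_s: 12.72
ee_pos: [597.7, 94.7, 87.4]
ee_rot: [179.7, -0.2, 48.9]
force: [0.4, -1.5, 9.7]
gripper_width: 11.7
gripper_force: 40.0
```

{"api": "apply_moves", "payload": {
  "increments": [
    [-1,0,0,0,0,0,-4],
    [-1,0,0,0,0,0,-3],
    [-1,0,0,0,0,0,0]
  ]
}}

```text
time_s: 12.97
ee_pos: [597.9, 94.6, 87.4]
ee_rot: [179.7, -0.3, 41.9]
force: [1.3, -1.1, 9.0]
gripper_width: 11.7
gripper_force: 40.0
```

```bash
python3 -c "
from h import *
print(status.state()['torque'],status.state()['effort'][5])"
```

```text
[-0.49192492  0.09297943 -0.0148305 ] 0.33783288672566414
```

Now in 2° steps to the end stop.

{"api": "apply_moves", "payload": {
  "increments": [
    [-1,0,0,0,0,0,-3],
    [-1,0,0,0,0,0,-2],
    [-1,0,0,0,0,0,0]
  ]
}}

```text
time_s: 13.22
ee_pos: [597.9, 94.6, 87.4]
ee_rot: [179.7, -0.3, 36.9]
force: [0.9, -1.7, 9.4]
gripper_width: 11.6
gripper_force: 40.0
```

{"api": "apply_moves", "payload": {
  "increments": [
    [-1,0,0,0,0,0,-2],
    [-1,0,0,0,0,0,-2],
    [-1,0,0,0,0,0,0]
  ]
}}

```text
time_s: 13.47
ee_pos: [597.9, 94.5, 87.4]
ee_rot: [179.8, -0.3, 33.0]
force: [0.7, -2.7, 9.6]
gripper_width: 11.7
gripper_force: 40.0
```

```bash
python3 -c "
from h import *
print(status.state()['torque'],status.state()['effort'][5])"
```

```text
[-0.5866115   0.12576223  0.01350615] 0.2603844925761223
```

{"api": "apply_moves", "payload": {
  "increments": [
    [-1,0,0,0,0,0,-2],
    [-1,0,0,0,0,0,0]
  ]
}}

```text
time_s: 13.63
ee_pos: [597.7, 94.2, 87.4]
ee_rot: [179.8, -0.3, 31.0]
force: [-0.0, -1.5, 10.3]
gripper_width: 11.6
gripper_force: 40.0
```

```bash
python3 -c "
from h import *
s=status.state();print(s['torque'],s['effort'][5],s['ee_rot'])"
```

```text
[-0.66208478  0.18926557  0.13572774] 0.32804363407194614 [179.7526553   -0.27246821  30.98209108]
```

{"api": "apply_moves", "payload": {
  "increments": [
    [-1,0,0,0,0,0,-1.5],
    [-1,0,0,0,0,0,0]
  ]
}}

```text
time_s: 13.8
ee_pos: [597.4, 93.9, 87.3]
ee_rot: [179.7, -0.2, 29.5]
force: [-1.3, -3.5, 11.8]
gripper_width: 11.7
gripper_force: 40.0
```

```bash
python3 -c "
from h import *
s=status.state();print(s['torque'],s['effort'][5],s['ee_rot'])"
```

```text
[-0.85720331  0.35063793  0.25466196] 0.4049412254244089 [179.74613829  -0.22929988  29.53067992]
```

The end stop was felt at about 31°. I'll ease the torque off, let the module rise into the pockets, then open.

{"api": "apply_moves", "payload": {
  "increments": [
    [-1,0,0,0.001,0,0,1.5],
    [-1,0,0,0.0015,0,0,0],
    [-1,0,0,0.0015,0,0,0],
    [-1,0,0,0.0005,0,0,0],
    [-1,0,0,0,0,0,0]
  ]
}}

```text
time_s: 14.22
ee_pos: [597.4, 94.1, 91.2]
ee_rot: [179.8, -0.2, 31.0]
force: [0.9, -3.4, 6.5]
gripper_width: 11.9
gripper_force: 40.0
```

{"api": "apply_moves", "payload": {
  "increments": [
    [-1,0,0,0.0003,0,0,0],
    [-1,0,0,0,0,0,0]
  ],
  "newtons": 10
}}

```text
time_s: 14.38
ee_pos: [597.3, 94.2, 91.3]
ee_rot: [179.8, -0.2, 31.0]
force: [0.4, -2.8, 6.2]
gripper_width: 12.0
gripper_force: 10.0
```

{"api": "apply_moves", "payload": {
  "increments": [
    [-1,0,0,0.0008,0,0,0],
    [-1,0,0,0.0005,0,0,0],
    [-1,0,0,0,0,0,0]
  ]
}}

```text
time_s: 14.63
ee_pos: [597.3, 94.3, 92.0]
ee_rot: [179.8, -0.2, 31.0]
force: [4.1, -3.7, 4.0]
gripper_width: 11.7
gripper_force: 10.0
```

{"api": "apply_moves", "payload": {
  "increments": [
    [-1,0,0,0.0008,0,0,0],
    [-1,0,0,0,0,0,0]
  ]
}}

```text
time_s: 14.8
ee_pos: [597.3, 94.3, 92.0]
ee_rot: [179.8, -0.2, 31.0]
force: [5.4, -3.3, -0.0]
gripper_width: 12.0
gripper_force: 10.0
```

The TCP held at z 92.0 while the upward force fell to 0, so the lugs are in the pockets. Opening and lifting off.

{"api": "apply_moves", "payload": {
  "increments": [
    [-0.5,0,0,0,0,0,0],
    [0,0,0,0,0,0,0],
    [0.3,0,0,0,0,0,0],
    [0.3,0,0,0,0,0,0],
    [0.3,0,0,0,0,0,0]
  ]
}}

```text
time_s: 15.22
ee_pos: [594.8, 95.2, 91.7]
ee_rot: [-180.0, 0.1, 31.0]
force: [-0.3, 0.2, 0.3]
gripper_width: 42.5
gripper_force: 0.0
```

{"api": "apply_moves", "payload": {
  "increments": [
    [0.3,0,0,0.01,0,0,0],
    [0.3,0,0,0.03,0,0,0],
    [0.3,0,0,0.04,0,0,0],
    [0.3,0,0,0.04,0,0,0],
    [0.3,0,0,0.03,0,0,0]
  ]
}}

```text
time_s: 15.63
ee_pos: [595.9, 95.1, 246.4]
ee_rot: [179.9, -0.2, 31.0]
force: [0.9, -0.6, 0.4]
gripper_width: 59.5
gripper_force: 0.0
```

{"api": "apply_moves", "payload": {
  "increments": [
    [0.3,-0.035,0.02,0,0,0,0],
    [0.3,-0.035,0.02,0,0,0,0],
    [0.3,-0.035,0.02,0,0,0,0],
    [0.3,-0.035,0.02,0,0,0,0],
    [0.3,-0.035,0.02,0,0,0,0]
  ]
}}

```text
time_s: 16.05
ee_pos: [418.5, 195.4, 242.9]
ee_rot: [-180.0, -0.1, 30.9]
force: [0.1, 0.5, 0.2]
gripper_width: 58.9
gripper_force: 0.0
```

Run:
```python
from fit import *
t=grab('top');s=grab('side')
print(status.state()['ee_pos'],status.state()['time_s'])
for f in(t,s):
  for z in (70,73,76,78): print(z,fit(f,f['color'],597,94,z,34,1))
  print()
im=np.zeros((400,800,3),np.uint8)
im[:,:400]=cv2.resize(t['color'][135:235,230:330],(400,400));im[:,400:]=cv2.resize(s['color'][170:270,245:345],(400,400))
cv2.imwrite('pics/g.png',im[:,:,::-1])
```

```text
[415.58088696 196.57310714 243.10731582] 16.15
70 (array([599.  ,  93.75]), np.float64(25.4))
73 (array([598.44,  93.56]), np.float64(26.1))
76 (array([597.94,  93.44]), np.float64(26.6))
78 (array([597.44,  93.44]), np.float64(27.0))

70 (array([596.44,  97.56]), np.float64(18.5))
73 (array([595.81,  94.88]), np.float64(18.7))
76 (array([595.06,  91.94]), np.float64(18.9))
78 (array([594.44,  90.06]), np.float64(19.0))
```

View pics/g.png

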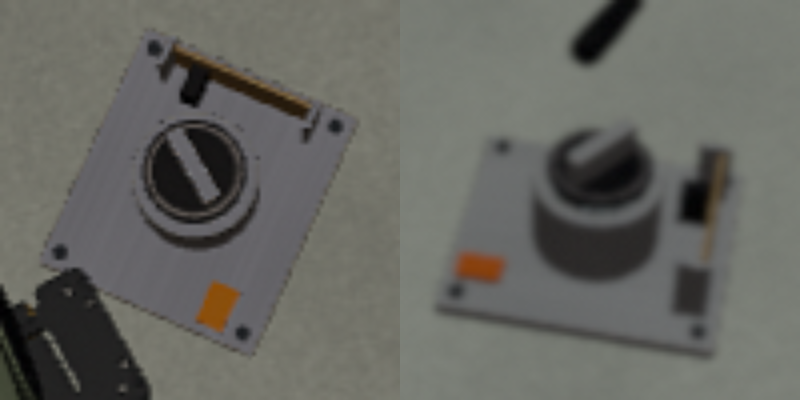

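The picture shows the module level and centred in the large socket: flange at (195,168) in the left crop, bar at about 30°. The flange height fits the locked 70–76 mm, and the gripper is clear.

```bash
python3 -c "
from h import *
print(env.job_done())"
```

```text
the job is handed in; nothing more can be done
None
```

The lens module is locked in the large bayonet socket: it was turned clockwise into the gaps, pressed down, twisted to its end stop and held by the pockets when released, and the job was handed in at about 16 s.

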